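# Shut the balm drawer and the soap holder, leave the stopper airing

## Robot

A 7-joint arm with a two-finger parallel gripper is mounted at the origin on the work surface. World frame = base frame: x ahead of the robot, y to its left, z up, the work surface at z = 0. Lengths are in m, angles in rad, forces in N, time in s.
With the tool pointing down it reaches from about 0.425 to 0.925 m from the base axis. Payload 6.8 kg.
Tool frame: the origin (TCP) lies midway between the tips of the shut fingers; the grasp point (between the pads) lies 19 mm behind it; z points along the fingers, y is the line along which they close (so a half turn about z gives the same grasp; the last joint's range is limited). The gripper opens to 85 mm and grips with 20 to 120 N. Pads are 22 mm wide; open, the fingers measure 114 mm over their backs; the gripper's body (76 mm by 85 mm) begins 54 mm behind the grasp point. The pads swing forward as they close: fully open they stand 13 mm farther back than shut.
Start: joints at [1.215, 0.477, 0.022, 1.555, -0.011, 1.109, -0.083], TCP at [0.166, -0.654, 0.231] pointing down, gripper open.
Joint ranges: [-2.96, 2.96], [-0.34, 2.1], [-1.41, 1.46], [0.24, 2.44], [-1.37, 4.51], [0.17, 1.92], [-2.96, 2.96]. Speed limits (rad/s): [2.39, 2.39, 3.14, 3.14, 3.14, 3.14, 3.14].

## Interface

Orientations are given as a rotation vector (axis times angle).
In Python, from rig import manip gives the robot as it stands. The module is installed in compiled form; this text tells all that it offers.
- The arm moves only by the tool step_arm, never from a script. Its argument "increments" is a list of rows, each an object with "travel": the shift along the tool's x, y, z in mm, a list of three; "dr": the turn, a rotation vector about the tool's x, y, z in degrees, a list of three. A call has 1 to 12 rows; each row is the pose to reach, as a shift and turn from the pose commanded when the call began, along the tool's axes at that moment; what a row does not reach only later rows make up. A row lasts 1/10 s, in which the tool goes at most 50 mm and 8.59 degrees, less where a joint would pass 70% of its speed; a pose out of reach is approached as far as the arm can. A call with a gripper value outside its range is refused whole. "claw" is the closure in counts, from 0 (fully open) to 255 (shut), set as the call begins (left out, the last holds). The fingers move at their own pace and stop on an object; "force" is the grip in N (left out, the last holds). Time passes only in rows, so rows that repeat a pose let the fingers close. It gives the time, the measured TCP pose, the force, the opening and the grip force at its end, in the units of the state.
- manip.sense(): the state, without advancing time (a new reading comes with each control period).
- manip.grab_frame(name): name is "scene" or "top" or "wrist"; returns the picture (420x560x3 uint8, red, green, blue); there is no depth.
- manip.camera_params(name): a dict with "fx", "fy", "cx", "cy" (pixels), "k1" (the pictures are not rectified: a ray, as slopes to the right and down, at radius r is drawn at 1 + k1 r^2 times it, then the intrinsics apply), "R" (3x3) and "t" (3): a world point X has camera coordinates R X + t. Camera axes: x right, y down, z forward; pixel columns grow to the right and rows downward; lengths in m; the calibration is good to about 2 mm. A picture is of the moment at which its call begins: read the wrist's pose just before it. camera_params takes no time and is no camera call; for the wrist camera it gives the pose at the moment of the call.
- manip.job_done(): hands the job in; it is judged then, once.
The state is a dict: "clock": time; "qpos": joint angles; "joint_velocities": joint speeds; "effort": joint torques, N m; "ee_pos": TCP position; "tcp_rot": TCP orientation; "force": force on the tool from outside, world axes, zero at the start; "torque": the same for the moment, N m; "gripper_width": finger opening in m; "grip_force": force on a finger pad.
Only numpy, scipy, OpenCV 4.12 (cv2) and the standard library are available. Lean on these libraries where they do the work, as an engineer would, in place of code of your own. Each camera call takes 0.05 s, during which the arm holds its last target. There are 200 camera calls.

## Task

Before the shower is turned on, push the drawer that holds the little lip balm jar fully home and fold the lid of the square steel soap holder down until it is fully shut, in either order, using just the fingertips. Leave the other drawer, with the wet bath stopper in it, standing open just as it is. Nothing is to be picked up, the jar must stay upright in its drawer, and everything else on the slab stays where it is.

Things in the scene. Friction and masses are not known exactly. Their poses are not given: they have to be found in the camera images.
- box: low bamboo box fixed to the slab, 160 deep (its x) x 220 wide (its y) x 60 mm high, origin at the centre of its underside on the slab, +x towards its back and +y towards its left drawer. It faces the robot (-x), turned by up to 0.2 rad. Two drawers lie side by side in it and slide out along its -x. Either the box or the soap holder may stand on the left of the slab.
- drawer_left (a joint): opening of the drawer at the box's +y side, m: 0 fully home (hard stop), 0.105 fully out; starts 0.055 to 0.095. It slides stiffly with about 1.5 N of friction and stays where it is left.
- drawer_right (a joint): the same for the drawer at the box's -y side
- drawer_left_face (a point): middle of the outer front face of the left drawer, 30 mm above the slab; moves with the drawer; its axes are those of the box, so the face looks along -x. The front is a wooden panel 104 wide x 12 thick, from 4 to 54 mm above the slab, with a finger notch 36 mm wide and 12 mm deep in the middle of its top edge. With the drawer home the face lies 92 mm in front of the box's origin.
- drawer_right_face (a point): the same for the right drawer
- jar: closed glass jar of lip balm with a metal cap, diameter 36, height 30 mm, origin at the centre of its underside, z up. It stands loose in one of the two drawers (left if its y in the box's frame is positive), on the tray floor 14 mm above the slab; the tray walls are lower than the front panel and it passes freely under the box's top (underside at 52 mm)
- stopper: orange silicone bath stopper, diameter 44, 15 mm thick with a ring on top, origin at the centre of its underside; it lies loose in the other drawer
- holder: square steel soap holder fixed to the slab: an open box 110 x 110 x 42 mm high with 3 mm walls. Its origin is on the slab under the middle of its rear (hinge) edge; the box extends from there 110 mm along its -x, towards the robot; +y is its left. Turned by up to 0.3 rad. Behind it and the box, near the slab's far edge and at least 140 mm behind both their origins, stand a chrome shaving stand and a wooden thermometer frame, fixed and up to 160 mm high.
- lid_hinge (a point): middle of the hinge line at the top of the holder's rear edge, 42 mm above the slab; the hinge axis is the holder's y; the point has the holder's axes and does not move
- lid (a joint): opening angle of the holder's lid, rad: 0 lying shut on the rim, grows as its free edge swings up and back, 1.57 upright, 1.8 hard stop; starts 1.15 to 1.6. A stiff friction hinge (about 0.12 N m): the lid stays at any angle and must be pushed all the way.
- lid_edge (a point): middle of the lid's free edge on its outer (top when shut) face. The lid is a plain square steel plate 114 along x, 112 wide, 4 mm thick, with no handle; its outer face is 4 mm off the hinge plane, 46 mm above the slab when shut.
- soap: bar of soap lying loose in the soap holder, 55 x 80 x 22 mm, origin at the centre of its underside; well below the rim
- brush: wooden nail brush 38 x 85 x 26 mm high, lying loose on top of the bamboo box towards its back; origin at the centre of its underside
- pumice: grey pumice stone, diameter 60, height 26 mm, loose on the slab about 65 mm in front of the soap holder; origin at the centre of its underside
- tumbler: white ceramic tumbler, diameter 72, height 95 mm, loose at the right side; origin at the centre of its underside
- lotion: white lotion bottle, diameter 60, height 140 mm, loose at the left side; origin at the centre of its underside

How it is judged:
By the outcome, as a careful person would: the job done as asked, in the order asked, and still so for the second after the job is handed in, with the robot touching nothing.
It also fails if it takes over 51 s, if anything falls off the work surface, if the arm or the gripper's body presses on something with over 40 N, if the wrist force passes 120 N, or if a joint passes its speed limit or range.

## Working session

There is one attempt and no reset: what is moved stays moved. The work goes in short steps, Python scripts to look and compute and a tool call to move; the robot and the scene stay as the last step left them, time stands still between calls to the robot, and variables do not carry over. Pictures are saved under pics/ and viewed, at most 10 in all, crops included, and the job is handed in when it is done.

Besides the shell and the picture viewer there is one more tool, called after "Emit:" by a JSON object that holds its "name" and its "arguments". step_arm: Moves the arm, as the interface text tells. Its arguments: {"type":"object","properties":{"increments":{"type":"array","items":{"type":"object","properties":{"travel":{"type":"array","items":{"type":"number"}},"dr":{"type":"array","items":{"type":"number"}}}}},"claw":{"type":"number"},"force":{"type":"number"}},"required":["increments"]}

```bash
mkdir -p pics; ls; python3 - <<'E'
from rig import manip
import cv2,numpy as np
s=manip.sense();print(s)
for n in("scene","top"):
    im=manip.grab_frame(n);cv2.imwrite(f"pics/{n}0.png",im[:,:,::-1])
    print(n,manip.camera_params(n))
E
```

```text
pics
{'clock': 0.0, 'qpos': array([ 1.21490928,  0.47782514,  0.02235272,  1.55647493, -0.01151377,
        1.10928801, -0.08310825]), 'joint_velocities': array([-2.57988683e-03,  3.69277005e-05, -5.62156748e-05, -1.10036372e-03,
        5.78852472e-05, -5.86350458e-04, -1.00572461e-03]), 'effort': array([ 4.36832543e-04, -5.96453118e+01,  1.60778023e+00, -2.81192797e+01,
        1.24076981e-02,  9.36728407e-03, -1.29799949e-05]), 'ee_pos': array([ 0.16538257, -0.65380421,  0.23029926]), 'tcp_rot': array([-3.11569570e+00, -3.87994539e-01,  5.69536173e-04]), 'force': array([ 0.30438438,  0.5871464 , -0.26616681]), 'torque': array([-0.03467059,  0.07726553,  0.02596915]), 'grip_force': 0.0, 'gripper_width': 0.08542561878478332}
scene {'fx': 528.6825551724711, 'fy': 528.6825551724711, 'cx': 289.5976768814976, 'cy': 215.75425688753052, 'k1': 0.07202081606251702, 'R': array([[-0.20364359,  0.97903188,  0.005085  ],
       [ 0.81711563,  0.17282063, -0.54995915],
       [-0.53930634, -0.10784063, -0.83517607]]), 't': array([ 0.08948883, -0.43551137,  2.04719463])}
top {'fx': 483.16731874222313, 'fy': 483.16731874222313, 'cx': 281.83729712097227, 'cy': 210.55160403637598, 'k1': -0.01773697767413825, 'R': array([[ 0.00293808, -0.99986965,  0.01587584],
       [-0.98961443, -0.00518886, -0.1436536 ],
       [ 0.14371726, -0.01528889, -0.98950068]]), 't': array([-0.01355013,  0.57368499,  1.27108708])}
```

View pics/scene0.png

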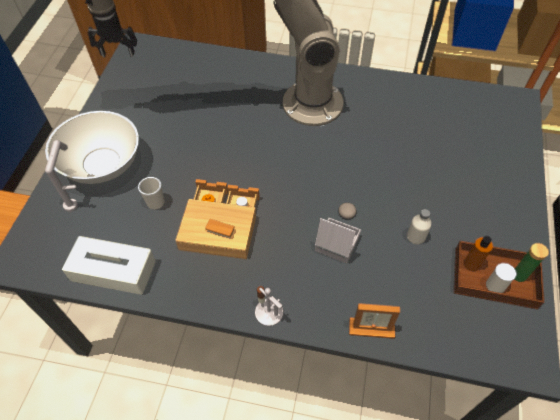

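View pics/top0.png

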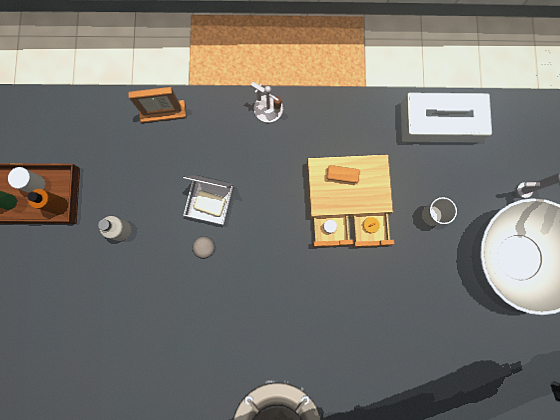

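The scene view looks back at the robot. In the top view the box (308–392, 155–245) is on the right, with the white-capped jar in its left drawer (330, 227) and the orange stopper in the right one (371, 225). The holder is at (208, 205), its lid nearly upright at (208, 184), and the pumice is at (203, 247). Next I'll enlarge both views for corner picking.

```bash
python3 - <<'E'
import cv2,numpy as np
t=cv2.imread("pics/top0.png");s=cv2.imread("pics/scene0.png")
a=cv2.resize(t[150:254,300:400],None,fx=4,fy=4,interpolation=cv2.INTER_CUBIC)
b=cv2.resize(t[165:265,170:265],None,fx=4,fy=4,interpolation=cv2.INTER_CUBIC)
cv2.imwrite("pics/topz.png",np.hstack([a[:400],b[:400]]))
a=cv2.resize(s[170:265,170:265],None,fx=4,fy=4,interpolation=cv2.INTER_CUBIC)
b=cv2.resize(s[180:275,290:385],None,fx=4,fy=4,interpolation=cv2.INTER_CUBIC)
cv2.imwrite("pics/scz.png",np.hstack([a,b]))
E
```

```text
(no output)
```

View pics/topz.png

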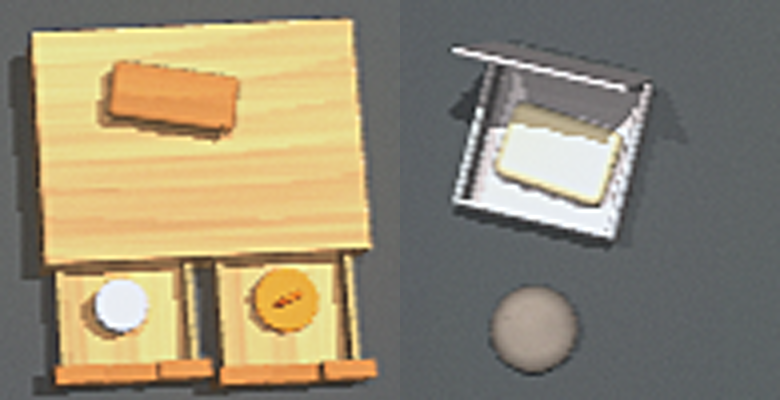

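View pics/scz.png

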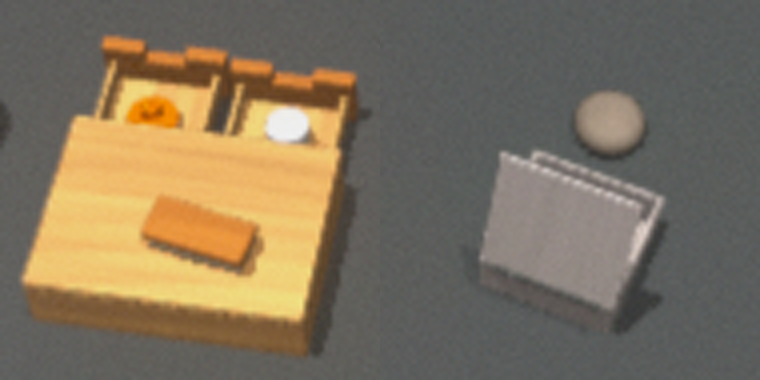

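The enlargements give clean corners for the box top, drawer panels, holder rim and lid free edge. In the top view the free edge runs from (452,50) to (650,80) in zoom pixels. In the scene view it runs from (500,154) to (645,208).

```bash
cat > h.py <<'E'
from rig import manip
import numpy as np, cv2
def ray(n,px):
    p=manip.camera_params(n);R,t=p["R"],p["t"]
    K=np.array([[p["fx"],0,p["cx"]],[0,p["fy"],p["cy"]],[0,0,1]])
    u=cv2.undistortPoints(np.array([[px]],float),K,np.array([p["k1"],0,0,0.]))[0,0]
    return -R.T@t, R.T@np.array([*u,1])
def plane(n,px,z):
    c,d=ray(n,px);return c+d*(z-c[2])/d[2]
def tri(a,b):
    c1,d1=ray("top",a);c2,d2=ray("scene",b)
    s=np.linalg.lstsq(np.c_[d1,-d2],c2-c1,rcond=None)[0]
    p,q=c1+s[0]*d1,c2+s[1]*d2
    return (p+q)/2,np.linalg.norm(p-q)
TL=lambda x,y:((x+.5)/4+299.5,(y+.5)/4+149.5)
TR=lambda x,y:((x-400+.5)/4+169.5,(y+.5)/4+164.5)
SL=lambda x,y:((x+.5)/4+169.5,(y+.5)/4+169.5)
SR=lambda x,y:((x-380+.5)/4+289.5,(y+.5)/4+179.5)
E
python3 - <<'E'
from h import *
np.set_printoptions(precision=4,suppress=True)
print("cams",ray("top",(280,210))[0],ray("scene",(280,210))[0])
T=[(32,32),(352,20),(370,248),(45,263)];S=[(305,350-30),(27,285),(80,118),(338,150)]
for a,b in zip(T,S):
    print("box",plane("top",TL(*a),.06),plane("scene",SL(*b),.06),*tri(TL(*a),SL(*b)))
print("jar",plane("top",TL(120,305),.044),plane("scene",SL(287,124),.044),tri(TL(120,305),SL(287,124)))
print("stop",plane("top",TL(286,300),.02))
for n,p in dict(Lout=(56,366),Lin=(212,360),Rin=(220,366),Rout=(376,361)).items(): print(n,plane("top",TL(*p),.054))
for n,p in dict(Lb=(56,384),Rb=(220,386),Rob=(376,377)).items(): print(n,plane("top",TL(*p),.01))
for n,p in dict(Rout=(103,38),Rin=(227,50),Lin=(232,60),Lout=(356,73)).items(): print("sc",n,plane("scene",SL(*p),.054))
print("lid -y",*tri(TR(650,80),SR(500,154)));print("lid +y",*tri(TR(452,48),SR(645,207)))
for n,p in dict(fl=(455,204),fr=(613,242),rr=(652,84)).items(): print("rim",n,plane("top",TR(*p),.042))
for n,p in dict(fl=(662,200),fr=(532,154)).items(): print("rim sc",n,plane("scene",SR(*p),.042))
for n,p in dict(rl=(612,308),rr=(482,264)).items(): print("hinge sc",n,plane("scene",SR(*p),.044))
print("pumice",plane("top",TR(534,328),.013),plane("scene",SR(610,122),.013))
E
```

```text
cams [0.3851 0.0089 1.3404] [1.4782 0.2084 1.4698]
box [ 0.7171 -0.0808  0.06  ] [ 0.717  -0.0792  0.06  ] [ 0.717  -0.08    0.0599] 0.0015196020042653662
box [ 0.7272 -0.3     0.06  ] [ 0.7307 -0.2961  0.06  ] [ 0.7282 -0.2995  0.0552] 0.0032072238407664416
box [ 0.5697 -0.3076  0.06  ] [ 0.5717 -0.3045  0.06  ] [ 0.5698 -0.3069  0.0572] 0.0027093380320772765
box [ 0.5584 -0.0887  0.06  ] [ 0.5588 -0.0923  0.06  ] [ 0.5587 -0.0905  0.0601] 0.0036309487535318382
jar [ 0.5322 -0.1405  0.044 ] [ 0.532  -0.1429  0.044 ] (array([ 0.5323, -0.1416,  0.0447]), np.float64(0.002280542951613055))
stop [ 0.5389 -0.2581  0.02  ]
Lout [ 0.4899 -0.0961  0.054 ]
Lin [ 0.4943 -0.2006  0.054 ]
Rin [ 0.4903 -0.2059  0.054 ]
Rout [ 0.4941 -0.3108  0.054 ]
Lb [ 0.4811 -0.0996  0.01  ]
Rb [ 0.4801 -0.213   0.01  ]
Rob [ 0.4867 -0.3214  0.01  ]
sc Rout [ 0.4855 -0.3128  0.054 ]
sc Rin [ 0.476  -0.2083  0.054 ]
sc Lin [ 0.4851 -0.2015  0.054 ]
sc Lout [ 0.4767 -0.0975  0.054 ]
lid -y [0.6208 0.1212 0.1557] 0.013117460200406378
lid +y [0.6418 0.239  0.1539] 0.0001759404078608459
rim fl [0.5584 0.2551 0.042 ]
rim fr [0.5331 0.1479 0.042 ]
rim rr [0.6418 0.1235 0.042 ]
rim sc fl [0.5615 0.254  0.042 ]
rim sc fr [0.5398 0.1459 0.042 ]
hinge sc rl [0.6677 0.2293 0.044 ]
hinge sc rr [0.65   0.1247 0.044 ]
pumice [0.4768 0.2038 0.013 ] [0.476  0.2027 0.013 ]
```

Emit:
{"name": "step_arm", "arguments": {"increments": [{"travel":[32,-35,0],"dr":[0,0,2]},{"travel":[64,-70,0],"dr":[0,0,4]},{"travel":[96,-106,0],"dr":[0,0,6]},{"travel":[128,-142,0],"dr":[0,0,8]},{"travel":[160,-177,0],"dr":[0,0,10]},{"travel":[192,-212,0],"dr":[0,0,11.2]},{"travel":[224,-248,0],"dr":[0,0,11.2]},{"travel":[256,-284,0],"dr":[0,0,11.2]},{"travel":[290,-320,0],"dr":[0,0,11.2]},{"travel":[322,-355,0],"dr":[0,0,11.2]},{"travel":[354,-390,0],"dr":[0,0,11.2]},{"travel":[385,-425,0],"dr":[0,0,11.2]}], "claw": 255}}

```text
clock: 1.3
ee_pos: [0.435, -0.1461, 0.2313]
tcp_rot: [3.14, 0.082, 0.0]
force: [1.1, -0.8, 0.6]
gripper_width: 0.0002
grip_force: 0.0
```

Emit:
{"name": "step_arm", "arguments": {"increments": [{"travel":[0,0,40]},{"travel":[0,0,80]},{"travel":[0,0,120]},{"travel":[0,0,160]},{"travel":[0,0,185]},{"travel":[0,0,203]},{"travel":[0,0,203]}]}}

```text
validation failed for argument at $.in...
```

```bash
python3 - <<'E'
from h import *
s=manip.sense();print(s["ee_pos"],s["force"])
t=manip.grab_frame("top")[:,:,::-1];s=manip.grab_frame("scene")[:,:,::-1];w=manip.grab_frame("wrist")[:,:,::-1]
cv2.imwrite("pics/pre.png",np.hstack([cv2.resize(t[150:270,290:400],None,fx=3.3,fy=3.3,interpolation=2),cv2.resize(w,(528,396))])[:, :800])
E
```

```text
[ 0.43497823 -0.14612428  0.23130115] [ 1.09654696 -0.81176363  0.58079685]
```

View pics/pre.png

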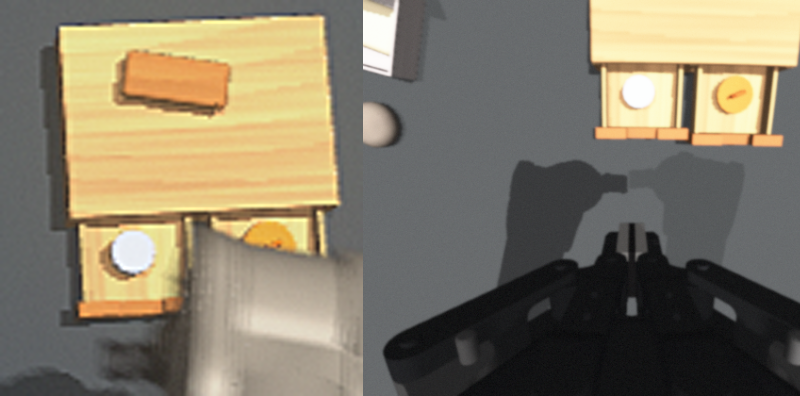

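The move was refused because `dr` is needed in each row. The wrist view shows the shut fingertips at (632, 235), in line with the middle of the left drawer front (641, 133). The arm in the top view covers the right drawer only.

Emit:
{"name": "step_arm", "arguments": {"increments": [{"travel":[0,0,40],"dr":[0,0,0]},{"travel":[0,0,80],"dr":[0,0,0]},{"travel":[0,0,120],"dr":[0,0,0]},{"travel":[0,0,160],"dr":[0,0,0]},{"travel":[0,0,185],"dr":[0,0,0]},{"travel":[0,0,203],"dr":[0,0,0]},{"travel":[0,0,203],"dr":[0,0,0]}]}}

```text
clock: 2.15
ee_pos: [0.432, -0.1487, 0.0261]
tcp_rot: [-3.14, -0.08, 0.009]
force: [-1.1, 0.7, 0.8]
gripper_width: 0.0
grip_force: 0.0
```

Emit:
{"name": "step_arm", "arguments": {"increments": [{"travel":[10,0,0],"dr":[0,0,0]},{"travel":[20,0,0],"dr":[0,0,0]},{"travel":[25,0,0],"dr":[0,0,0]},{"travel":[30,0,0],"dr":[0,0,0]},{"travel":[35,0,0],"dr":[0,0,0]},{"travel":[40,0,0],"dr":[0,0,0]},{"travel":[45,0,0],"dr":[0,0,0]},{"travel":[50,0,0],"dr":[0,0,0]},{"travel":[55,0,0],"dr":[0,0,0]},{"travel":[60,0,0],"dr":[0,0,0]},{"travel":[65,0,0],"dr":[0,0,0]},{"travel":[70,0,0],"dr":[0,0,0]}]}}

```text
clock: 3.35
ee_pos: [0.5048, -0.1443, 0.0283]
tcp_rot: [-3.141, -0.082, 0.0]
force: [-1.7, 0.4, 1.2]
gripper_width: -0.0004
grip_force: 0.8
```

Emit:
{"name": "step_arm", "arguments": {"increments": [{"travel":[5,0,0],"dr":[0,0,0]},{"travel":[10,0,0],"dr":[0,0,0]},{"travel":[15,0,0],"dr":[0,0,0]},{"travel":[20,0,0],"dr":[0,0,0]},{"travel":[23,0,0],"dr":[0,0,0]},{"travel":[26,0,0],"dr":[0,0,0]}]}}

```text
clock: 3.95
ee_pos: [0.5307, -0.1429, 0.0283]
tcp_rot: [-3.14, -0.082, 0.0]
force: [-1.4, -0.2, 0.8]
gripper_width: 0.0002
grip_force: 0.8
```

Emit:
{"name": "step_arm", "arguments": {"increments": [{"travel":[2,0,0],"dr":[0,0,0]},{"travel":[4,0,0],"dr":[0,0,0]},{"travel":[6,0,0],"dr":[0,0,0]},{"travel":[7,0,0],"dr":[0,0,0]},{"travel":[7,0,0],"dr":[0,0,0]}]}}

```text
clock: 4.45
ee_pos: [0.5367, -0.1426, 0.0282]
tcp_rot: [-3.14, -0.082, 0.002]
force: [-4.0, -0.2, 2.4]
gripper_width: 0.0001
grip_force: 2.2
```

Emit:
{"name": "step_arm", "arguments": {"increments": [{"travel":[1,0,0],"dr":[0,0,0]},{"travel":[2,0,0],"dr":[0,0,0]},{"travel":[3,0,0],"dr":[0,0,0]},{"travel":[3,0,0],"dr":[0,0,0]}]}}

```text
clock: 4.85
ee_pos: [0.5367, -0.1426, 0.0277]
tcp_rot: [-3.14, -0.081, 0.011]
force: [-10.8, -0.1, 7.6]
gripper_width: -0.0003
grip_force: 5.7
```

The TCP stays at 0.5367 while the force climbs to 11 N, so the drawer is at its hard stop. I'll back off and lift.

Emit:
{"name": "step_arm", "arguments": {"increments": [{"travel":[-10,0,0],"dr":[0,0,0]},{"travel":[-30,0,0],"dr":[0,0,0]},{"travel":[-45,0,-10],"dr":[0,0,0]},{"travel":[-45,0,-50],"dr":[0,0,0]},{"travel":[-45,0,-95],"dr":[0,0,0]},{"travel":[-45,0,-140],"dr":[0,0,0]},{"travel":[-45,0,-185],"dr":[0,0,0]},{"travel":[-45,0,-205],"dr":[0,0,0]},{"travel":[-45,0,-205],"dr":[0,0,0]}]}}

```text
clock: 5.75
ee_pos: [0.4985, -0.1453, 0.2375]
tcp_rot: [3.138, 0.082, 0.015]
force: [0.1, -0.4, -0.2]
gripper_width: 0.0003
grip_force: 0.0
```

```bash
python3 - <<'E'
from h import *
s=manip.sense();print(s["ee_pos"],s["tcp_rot"])
t=manip.grab_frame("top")[:,:,::-1];s=manip.grab_frame("scene")[:,:,::-1]
cv2.imwrite("pics/d1.png",np.hstack([cv2.resize(t[165:265,170:400],None,fx=1.7,fy=1.7,interpolation=2),cv2.resize(s[170:270,170:400],None,fx=1.7,fy=1.7,interpolation=2)]))
E
```

```text
[ 0.49850868 -0.14527614  0.23746659] [3.13787972 0.08183559 0.0151116 ]
```

View pics/d1.png

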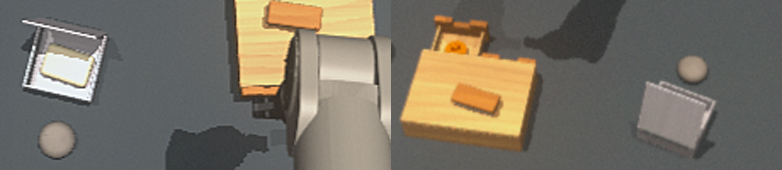

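The left drawer front now sits flush with the box, and the stopper drawer still stands open at (460, 45). The lid and holder are unmoved. Next is behind the lid.

Emit:
{"name": "step_arm", "arguments": {"increments": [{"travel":[20,-30,0],"dr":[0,0,2]},{"travel":[40,-60,0],"dr":[0,0,4]},{"travel":[62,-91,0],"dr":[0,0,6]},{"travel":[84,-122,0],"dr":[0,0,8]},{"travel":[105,-152,0],"dr":[0,0,10]},{"travel":[126,-183,0],"dr":[0,0,12]},{"travel":[147,-214,0],"dr":[0,0,14]},{"travel":[168,-245,0],"dr":[0,0,15.3]},{"travel":[189,-275,0],"dr":[0,0,15.3]},{"travel":[209,-305,0],"dr":[0,0,15.3]},{"travel":[209,-305,0],"dr":[0,0,15.3]}]}}

```text
clock: 6.95
ee_pos: [0.6879, 0.1775, 0.2302]
tcp_rot: [-3.121, 0.325, 0.005]
force: [-0.2, 0.1, -1.2]
gripper_width: -0.0001
grip_force: 0.0
```

```bash
python3 - <<'E'
from h import *
s=manip.sense();print(s["ee_pos"],s["tcp_rot"])
w=manip.grab_frame("wrist")[:,:,::-1];s=manip.grab_frame("scene")[:,:,::-1]
cv2.imwrite("pics/l1.png",np.hstack([cv2.resize(s[140:275,270:400],(400,415),interpolation=2),cv2.resize(w,(400,415))]))
E
```

```text
[0.68794089 0.17747461 0.2302326 ] [-3.12136532  0.32541553  0.00476804]
```

View pics/l1.png

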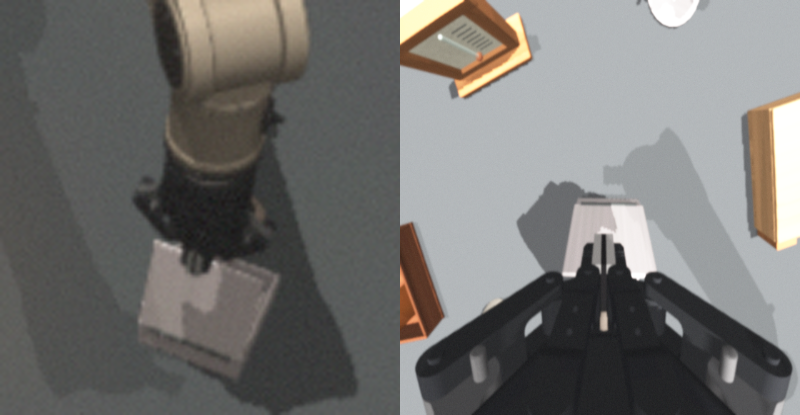

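The wrist view shows the fingertips at (605, 235), behind the lid's free edge at (600, 277). The thermometer frame and chrome stand are well clear ahead. I'll descend behind the lid.

Emit:
{"name": "step_arm", "arguments": {"increments": [{"travel":[0,0,30],"dr":[0,0,0]},{"travel":[0,0,60],"dr":[0,0,0]},{"travel":[0,0,85],"dr":[0,0,0]},{"travel":[0,0,100],"dr":[0,0,0]},{"travel":[0,0,103],"dr":[0,0,0]},{"travel":[0,0,103],"dr":[0,0,0]}]}}

```text
clock: 7.65
ee_pos: [0.6883, 0.1701, 0.1303]
tcp_rot: [3.123, -0.338, -0.0]
force: [0.1, 0.1, 0.4]
gripper_width: -0.0002
grip_force: 0.0
```

Emit:
{"name": "step_arm", "arguments": {"increments": [{"travel":[-12,0,1],"dr":[0,0,0]},{"travel":[-25,0,3],"dr":[0,0,0]},{"travel":[-32,0,4],"dr":[0,0,0]},{"travel":[-39,0,5],"dr":[0,0,0]},{"travel":[-46,0,7],"dr":[0,0,0]},{"travel":[-53,0,10],"dr":[0,0,0]},{"travel":[-60,0,13],"dr":[0,0,0]},{"travel":[-67,0,17],"dr":[0,0,0]},{"travel":[-73,0,21],"dr":[0,0,0]},{"travel":[-79,0,26],"dr":[0,0,0]}]}}

```text
clock: 8.65
ee_pos: [0.6105, 0.1878, 0.1039]
tcp_rot: [-3.123, 0.336, 0.0]
force: [0.4, 0.5, 0.3]
gripper_width: 0.0003
grip_force: 0.5
```

Emit:
{"name": "step_arm", "arguments": {"increments": [{"travel":[-5,0,5],"dr":[0,0,0]},{"travel":[-10,0,11],"dr":[0,0,0]},{"travel":[-14,0,17],"dr":[0,0,0]},{"travel":[-18,0,23],"dr":[0,0,0]},{"travel":[-21,0,30],"dr":[0,0,0]},{"travel":[-24,0,37],"dr":[0,0,0]},{"travel":[-26,0,44],"dr":[0,0,0]},{"travel":[-27,0,50],"dr":[0,0,0]},{"travel":[-27,0,53],"dr":[0,0,0]}]}}

```text
clock: 9.55
ee_pos: [0.5841, 0.1932, 0.0504]
tcp_rot: [3.123, -0.336, -0.002]
force: [-0.8, -0.5, -0.4]
gripper_width: -0.0006
grip_force: 0.3
```

Emit:
{"name": "step_arm", "arguments": {"increments": [{"travel":[0,0,2],"dr":[0,0,0]},{"travel":[0,0,4],"dr":[0,0,0]},{"travel":[0,0,6],"dr":[0,0,0]},{"travel":[0,0,7],"dr":[0,0,0]},{"travel":[0,0,7],"dr":[0,0,0]}]}}

```text
clock: 10.05
ee_pos: [0.5849, 0.1933, 0.046]
tcp_rot: [3.123, -0.337, 0.001]
force: [-4.7, -2.0, 14.6]
gripper_width: -0.0004
grip_force: 7.1
```

Contact at z = 0.046 m, the shut height. I'll press slightly more, then lift and check.

Emit:
{"name": "step_arm", "arguments": {"increments": [{"travel":[0,0,1],"dr":[0,0,0]},{"travel":[0,0,2],"dr":[0,0,0]},{"travel":[0,0,2],"dr":[0,0,0]}]}}

```text
clock: 10.35
ee_pos: [0.5849, 0.1933, 0.0457]
tcp_rot: [3.123, -0.337, 0.002]
force: [-10.8, -4.7, 28.5]
gripper_width: -0.0002
grip_force: 14.5
```

Emit:
{"name": "step_arm", "arguments": {"increments": [{"travel":[0,0,-5],"dr":[0,0,0]},{"travel":[0,0,-20],"dr":[0,0,0]},{"travel":[0,0,-60],"dr":[0,0,0]},{"travel":[0,0,-100],"dr":[0,0,0]},{"travel":[0,0,-140],"dr":[0,0,0]},{"travel":[-20,0,-180],"dr":[0,0,0]},{"travel":[-60,0,-190],"dr":[0,0,0]},{"travel":[-100,0,-190],"dr":[0,0,0]},{"travel":[-120,0,-190],"dr":[0,0,0]},{"travel":[-120,0,-190],"dr":[0,0,0]}]}}

```text
clock: 11.35
ee_pos: [0.4648, 0.22, 0.2333]
tcp_rot: [3.124, -0.331, 0.001]
force: [0.1, 0.2, 0.1]
gripper_width: -0.0001
grip_force: 0.0
```

```bash
python3 - <<'E'
from h import *
t=manip.grab_frame("top")[:,:,::-1];s=manip.grab_frame("scene")[:,:,::-1]
cv2.imwrite("pics/l2.png",np.vstack([cv2.resize(t[150:270,90:460],None,fx=2.1,fy=2.1,interpolation=2),cv2.resize(s[150:280,90:460],None,fx=2.1,fy=2.1,interpolation=2)]))
E
```

```text
(no output)
```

View pics/l2.png

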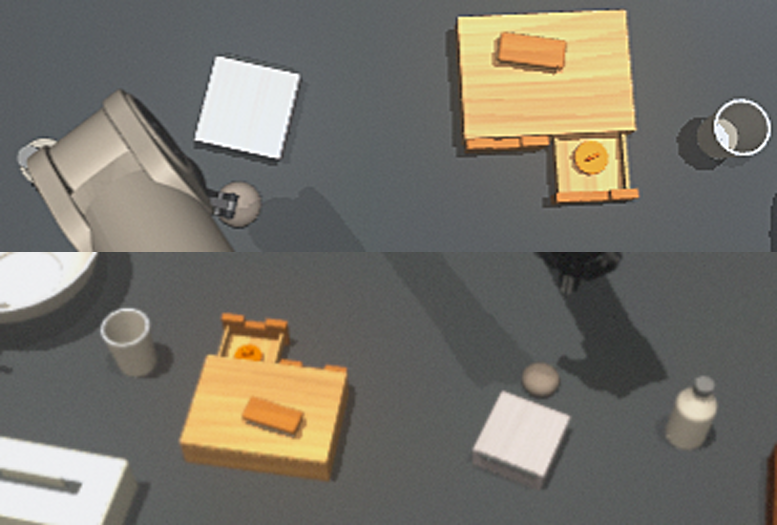

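The lid lies flat on the holder at (248, 107). The left drawer is home at (507, 143), and the right drawer with the stopper is unmoved. The brush, pumice, tumbler and lotion are where they were, and the arm is clear.

```bash
python3 -c "
from rig import manip
print(manip.job_done())"
```

```text
the job is handed in; nothing more can be done
None
```

The lip balm drawer is pushed fully home and the soap holder lid is fully shut; the stopper drawer and everything else visible stayed put (the jar can't be seen in its closed drawer), and the job is handed in at about 11.5 s.

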